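# Slip the horseshoe keeper under the spring head

## Robot

A 6-joint arm with a two-finger parallel gripper is mounted at the origin on the work surface. World frame = base frame: x ahead of the robot, y to its left, z up, the work surface at z = 0. Lengths are in m, angles in rad, forces in N, time in s.
With the tool pointing down it reaches from about 0.3 to 1 m from the base axis. Payload 5.1 kg.
Tool frame: the origin (TCP) lies midway between the tips of the shut fingers; the grasp point (between the pads) lies 19 mm behind it; z points along the fingers, y is the line along which they close (so a half turn about z gives the same grasp; the last joint's range is limited). The gripper opens to 95 mm and grips with 3 to 60 N. Pads are 20 mm wide; open, the fingers measure 119 mm over their backs; the gripper's body (75 mm by 180 mm) begins 59 mm behind the grasp point.
Start: joints at [-1.197, 0.124, 1.65, -0, 1.367, -0.083], TCP at [0.287, -0.583, 0.215] pointing down, gripper open.
Joint ranges: [-2.61, 2.61], [-1.02, 2.33], [0.03, 2.71], [-1.35, 4.49], [0.32, 2.68], [-2.91, 2.91]. Speed limits (rad/s): [2.57, 2.57, 3.14, 3.14, 3.14, 3.14].

## Interface

Orientations are given as a unit quaternion [w, x, y, z].
In Python, from station import manip gives the robot as it stands.
- The arm moves only by the tool send_rows, never from a script. Its argument "motion" is a list that holds one entry, the list of rows, each a list of 6 numbers: the shift along the tool's x, y, z in units of 40 mm (1.0 is 40 mm), then the turn, a rotation vector about the tool's x, y, z in units of 10 degrees (1.0 is 10 degrees). In form: [[[x, y, z, rx, ry, rz], ...]]. A call has 1 to 12 rows; each row shifts and turns the commanded pose from where the row before left it, along the tool's axes as they then stand; what a row does not reach is not made up. A row lasts 1/8 s, in which the tool goes at most 62.5 mm and 10.7 degrees, less where a joint would pass 70% of its speed; a pose out of reach is approached as far as the arm can. A call is refused whole if a number of a shift passes 1 or a number of a turn 1, either way. A call with a gripper value outside its range is refused whole. "gripper" is the finger opening in mm, from 0 to 95.1, set as the call begins (left out, the last holds). The fingers move at their own pace and stop on an object; "force" is the grip in N (left out, the last holds). Time passes only in rows, so rows that do not move let the fingers close. It gives the time, the measured TCP pose, the force, the opening and the grip force at its end, in the units of the state.
- manip.get_obs(): the state, without advancing time (a new reading comes with each control period).
- manip.camera(name): name is "scene" or "top"; returns (picture, depth): 384x512x3 uint8, red, green, blue; 384x512 float32, m along the optical axis (not along the pixel's ray), 0 where there is no reading.
- manip.camera_info(name): a dict with "camera_matrix" (3x3 intrinsics, pixels), "world_to_cam" (4x4, takes a point from world to camera coordinates). Camera axes: x right, y up, looking along -z (the intrinsics and any distortion apply to the point x, -y, -z); pixel columns grow to the right and rows downward; lengths in m; the calibration is good to about 2 mm. A picture is of the moment at which its call begins. camera_info takes no time and is no camera call.
- manip.close_job(): hands the job in; it is judged then, once.
Trained networks look in the newest picture that a camera, given by its name, has taken for a name from the list of things; names that differ only in an ending like _2 or _b are one class to them, and where a whole thing is asked for, a point or a joint stands for the part that bears it (a point fixed in the world has none). Each returns a list of dicts, best first, with "conf" (0 to 1); they miss things now and then, are a little off and sometimes report something else, mostly with a low value. They report only what shows in the picture. A call takes as long as a camera call. They do not tell look-alikes from the thing itself.
- manip.spot_in(name, camera): "point" ([column, row] in pixels, amid what is visible of it).
The state is a dict: "time_s": time; "qpos": joint angles; "dq": joint speeds; "joint_torque": joint torques, N m; "ee_pos": TCP position; "eef_rot": TCP orientation; "force": force on the tool from outside, world axes, zero at the start; "moment": the same for the moment, N m; "gripper_width": opening from 0.0 (shut) to 1.0 (fully open); "grasp_force": force on a finger pad.
Only numpy, scipy, OpenCV 4.12 (cv2) and the standard library are available. Lean on these libraries where they do the work, as an engineer would, in place of code of your own. Each camera call takes 0.05 s, during which the arm holds its last target. There are 200 camera calls.

## Task

Take the open horseshoe keeper whose gap fits the post of the work-holder and slide it, gap first, flat along the holder's deck and sideways round the post under the spring-loaded head, until its two humps have passed right under the head and the post sits fully home at the bottom of the gap. Work by feel and while it goes round the post never press it on the holder with more than 30 N in all; then let go, leaving everything else on the bench where it lies.

Things in the scene. Friction and masses are not known exactly. Their poses are not given: they have to be found in the camera images.
- keeper: The keeper to use: flat steel horseshoe lying on the bench, grip upright, about 120 g. Origin: underside, centre of the seat (where the post axis is when home); x points out through the open gap, z up. Plate 8 mm thick, 44 mm wide, from x = -52 to x = +34 mm (arm tips). Gap 17 mm wide, flat bottom at x = -7 mm; beyond x = +22 the mouth flares to 24 mm.
- keeper_grip (a point): Where to pinch the keeper, across its y: 31 mm above its underside, at x = -41 mm, in the middle of the upright grip block at its back. The block spans x = -51 to -31 mm, is 12 mm thick in y, and its top is 44 mm above the underside. Axes as the keeper's.
- keeper_mouth (a point): On the underside, midway between the two arm tips (x = +34 mm). On each arm's top a wedge rises from 4 mm thick at the tip to a hump 10 mm high at x = 18 to 21 mm, then falls to the 8 mm plate at x = 16 mm. Wedging these under the head takes 8 to 22 N of push and tips the nose down on the deck, so a hand held stiffly at one height presses far too hard: yield upward.
- holder: Work-holder screwed to the bench: aluminium base 150 x 96 mm, its deck 20 mm above the bench, carrying the upright post. Origin: under the post axis, at bench level; z up; x points to the rear. Deck from x = -100 to +50 mm; the keeper enters from -x, moving along +x; a wall 21 mm high at x = 42 to 50 mm closes the rear.
- post: The post, fixed in the holder: steel, 14 mm diameter, its cap 24 mm wide and 48 mm above the deck. Origin: on its axis at deck height (20 mm above the bench), where the keeper's origin must finish; axes as the holder's.
- head (a joint): Lift in m of the sprung steel head, a disc 40 mm wide, 10 mm thick round the post: 0 at rest, its flat underside (32 mm wide, rim bevelled) then 7 mm above the deck. The plate lifts it 1 mm when home, the humps 3 mm. It presses down 3 N plus 0.5 N per mm. Riding on the humps takes a push of 4 to 12 N; it drops by half or more as they clear the head, then rises steeply when home.
- narrow_keeper: Bystander: a keeper of the same outline and grip, but with a gap of only 9 mm, too narrow for the post. Origin and axes as for the keeper.
- closed_keeper: Bystander: a keeper of the same outline and grip, flat, whose opening is closed all round. Origin and axes as for the keeper.
- ring_blank: Bystander: brass ring, 32 mm outside diameter, 10 mm high. Origin at centre of underside.
- screwdriver: Bystander: screwdriver lying on the bench.
- jar: Bystander: closed amber glass jar, 56 mm diameter, 60 mm high.
- tin: Bystander: open metal tin 120 x 85 x 35 mm.
- mallet: Bystander: hammer lying on the bench.
- cup: Bystander: white ceramic cup, 70 mm diameter, 85 mm high.
Mind the look-alikes: they are no part of the job. What is shaped like the keeper but brown or green is not meant. Leave any pink look-alike of the holder alone.

How it is judged:
By the outcome, as a careful person would: the job done as asked, in the order asked, and still so for the second after the job is handed in, with the robot touching nothing.
It also fails if it takes over 67 s, if anything falls off the work surface, if the arm or the gripper's body presses on something with over 40 N, if the wrist force passes 120 N, or if a joint passes its speed limit or range.

## Working session

There is one attempt and no reset: what is moved stays moved. The work goes in short steps, Python scripts to look and compute and a tool call to move; the robot and the scene stay as the last step left them, time stands still between calls to the robot, and variables do not carry over. Pictures are saved under pics/ and viewed, at most 10 in all, crops included, and the job is handed in when it is done.

Besides the shell and the picture viewer there is one more tool, called after "Emit:" as name(argument=value, ...), one argument or row to a line, values as JSON. send_rows: Moves the arm, as the interface text tells. Its arguments: {"type":"object","properties":{"motion":{"type":"array"},"gripper":{"type":"number"},"force":{"type":"number"}},"required":["motion"]}

```bash
mkdir -p pics; ls; cat > h.py <<'E'
from station import manip
import numpy as np, cv2
from scipy.spatial.transform import Rotation as R
def snap(cam,fn=None):
    p,d=manip.camera(cam)
    np.savez(f'/tmp/{cam}.npz',p=p,d=d)
    if fn: cv2.imwrite('pics/'+fn,p[:,:,::-1])
    return p,d
def world(cam,uv,depth):
    i=manip.camera_info(cam);K=np.array(i['camera_matrix']);T=np.array(i['world_to_cam'])
    uv=np.atleast_2d(uv).astype(float);x=(uv[:,0]-K[0,2])/K[0,0]*depth;y=(uv[:,1]-K[1,2])/K[1,1]*depth
    c=np.stack([x,-y,-depth*np.ones_like(x)],1)
    return (c-T[:3,3])@T[:3,:3]
def ray(cam,uv):
    a=world(cam,uv,np.array([0.]))[0];b=world(cam,uv,np.array([1.]))[0];return a,b-a
def atz(cam,uv,z):
    a,d=ray(cam,uv);return a+d*(z-a[2])/d[2]
def cloud(cam):
    f=np.load(f'/tmp/{cam}.npz');d=f['d'];v,u=np.mgrid[:384,:512]
    W=world(cam,np.stack([u.ravel(),v.ravel()],1),d.ravel()).reshape(384,512,3);W[d==0]=np.nan
    return f['p'],W
E
python3 - <<'E'
from h import *
for c in('scene','top'):
    p,d=snap(c,c+'0.png'); i=manip.camera_info(c);print(c,i,(d==0).mean())
    for n in('keeper','holder','post','keeper_grip','keeper_mouth'):
        print(n,[(np.round(r['point']).tolist(),round(r['conf'],2)) for r in manip.spot_in(n,c)])
print(manip.get_obs())
E
```

```text
pics
scene {'camera_matrix': array([[457.74615033,   0.        , 255.2458107 ],
       [  0.        , 457.74615033, 199.44568198],
       [  0.        ,   0.        ,   1.        ]]), 'world_to_cam': array([[-0.52787166,  0.84921514, -0.01360717,  0.30311914],
       [-0.48621537, -0.2890175 ,  0.82465962,  0.24164834],
       [ 0.69638073,  0.44193046,  0.5654656 , -1.73634902],
       [ 0.        ,  0.        ,  0.        ,  1.        ]])} 0.010777791341145834
keeper [([151.0, 185.0], 0.52), ([187.0, 172.0], 0.49), ([167.0, 151.0], 0.49), ([232.0, 182.0], 0.4)]
holder [([301.0, 186.0], 0.85), ([270.0, 214.0], 0.81)]
post [([269.0, 204.0], 0.5)]
keeper_grip [([188.0, 167.0], 0.73), ([150.0, 182.0], 0.69), ([169.0, 151.0], 0.45)]
keeper_mouth [([167.0, 152.0], 0.72), ([190.0, 168.0], 0.69), ([151.0, 186.0], 0.6)]
top {'camera_matrix': array([[362.20729174,   0.        , 257.61958008],
       [  0.        , 362.20729174, 194.57619339],
       [  0.        ,   0.        ,   1.        ]]), 'world_to_cam': array([[-1.71693629e-03, -9.99970693e-01,  7.46089298e-03,
         5.89960348e-03
[... 657 characters left out ...]
0.58)]
{'time_s': 0.6, 'qpos': array([-1.19658906e+00,  1.23773515e-01,  1.65029306e+00, -7.26265999e-07,
        1.36752638e+00, -8.26562512e-02]), 'dq': array([ 0.00115639, -0.00036754, -0.00032669,  0.00021889, -0.00134007,
        0.00027415]), 'joint_torque': array([-6.77286289e-05, -4.17287779e+01, -3.60000157e+01,  7.75073678e-02,
        4.30426269e-02, -2.74374298e-05]), 'ee_pos': array([ 0.28667303, -0.58335026,  0.21467748]), 'eef_rot': array([-9.73064504e-08,  9.74022705e-01,  2.26450370e-01, -3.73755628e-07]), 'force': array([ 0.62203905, -0.94655248,  0.20365399]), 'moment': array([ 0.03224696, -0.01067308, -0.03008836]), 'grasp_force': 0.0, 'gripper_width': 0.9996333708108318}
```

```bash
python3 - <<'E'
import cv2
a=cv2.imread('pics/top0.png');c=cv2.resize(a[140:300,200:450],None,fx=3.2,fy=3.2,interpolation=2);print(c.shape);cv2.imwrite('pics/topc.png',c)
E
```

```text
(512, 800, 3)
```

View pics/top0.png

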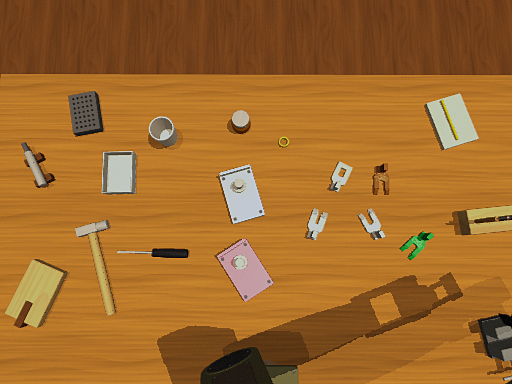

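View pics/topc.png

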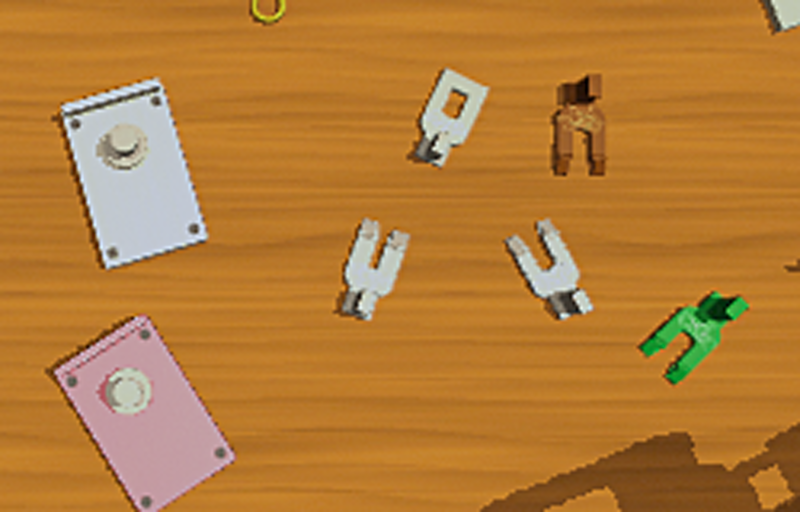

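View pics/scene0.png

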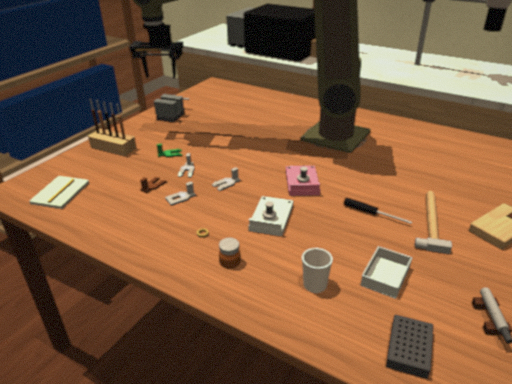

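Top view: the grey keeper candidates are A at (317,224) and B at (372,224), both with open gaps. The closed one is at (341,177), brown at (381,179) and green at (417,243). The grey holder is at (241,194) and the pink look-alike at (245,268). I'll compare the gaps of A and B in a rectified crop.

```bash
cat >> h.py <<'E'
def proj(cam,P):
    i=manip.camera_info(cam);K=np.array(i['camera_matrix']);T=np.array(i['world_to_cam'])
    c=np.asarray(P)@T[:3,:3].T+T[:3,3];return np.stack([K[0,0]*c[:,0]/-c[:,2]+K[0,2],K[1,1]*-c[:,1]/-c[:,2]+K[1,2]],1)
def rect(p,cam,x0,y0,z,n=200,s=0.0006):
    # up=+x, left=+y
    r,c=np.mgrid[:n,:n];P=np.stack([x0+(n/2-r)*s,y0+(n/2-c)*s,np.full(r.shape,z)],-1).reshape(-1,3)
    m=proj(cam,P).reshape(n,n,2).astype(np.float32);return cv2.remap(p,m[...,0],m[...,1],cv2.INTER_CUBIC)
E
python3 - <<'E'
from h import *
P,W=cloud('top');S,WS=cloud('scene')
for n,(u,v) in dict(A=(317,224),B=(372,224),H=(241,194),post=(239,185)).items(): print(n,W[v,u].round(4))
a=atz('top',(317,224),.008);b=atz('top',(372,224),.008)
print(a,b)
im=np.vstack([np.hstack([rect(p,c,q[0],q[1],.008) for q in(a,b)]) for c,p in(('top',P),('scene',S))])
cv2.imwrite('pics/AB.png',cv2.resize(im,(600,600))[:,:,::-1])
E
```

```text
A [ 0.4879 -0.1661  0.0106]
B [ 0.4878 -0.3256  0.0093]
H [0.5738 0.053  0.022 ]
post [0.5913 0.0567 0.0725]
[ 0.48807797 -0.16657672  0.008     ] [ 0.48788379 -0.32598378  0.008     ]
```

View pics/AB.png

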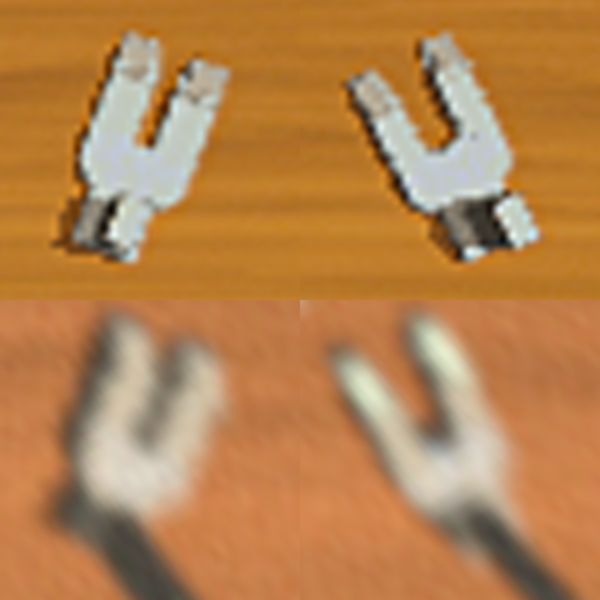

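B at (372,224) has the wider gap, about 17 mm, with thin arms. A's gap is about 10 mm, so B is the keeper. Next I fit model silhouettes of B and the grey holder in both cameras.

```bash
cat >> h.py <<'E'
from scipy.optimize import minimize
def box(x0,x1,y0,y1,z0,z1): return np.array([[x,y,z] for x in(x0,x1) for y in(y0,y1) for z in(z0,z1)])/1e3
HOLD=[box(-100,50,-48,48,0,20),box(42,50,-48,48,0,41)]
top=lambda x:4+6*min(1,(34-x)/13) if x>16 else 8
def arm(s): # convex-ish pieces of an arm
    return [box(-7,18,*sorted((s*8.5,s*22)),0,8),np.vstack([box(18,22,*sorted((s*8.5,s*22)),0,10),box(33.9,34,*sorted((s*12,s*22)),0,4)])]
KEEP=arm(1)+arm(-1)+[np.vstack([box(-18,-7,-22,22,0,8),box(-27,-26,-12,12,0,8)]),box(-52,-26,-10,10,0,8),box(-51,-31,-6,6,8,44)]
def alpha(p):
    hsv=cv2.cvtColor(p,cv2.COLOR_RGB2HSV);return np.clip((130-hsv[...,1].astype(float))/60,0,1)
def render(cam,parts,pose,z0,win,k=8):
    x,y,a=pose;c,s=np.cos(a),np.sin(a);u0,v0,u1,v1=win
    im=np.zeros(((v1-v0)*k,(u1-u0)*k),np.uint8)
    for q in parts:
        P=np.stack([x+c*q[:,0]-s*q[:,1],y+s*q[:,0]+c*q[:,1],z0+q[:,2]],1)
        m=(proj(cam,P)-[u0,v0]+.5)*k
        cv2.fillConvexPoly(im,cv2.convexHull(np.round(m*16).astype(np.int32)),255,shift=4)
    return cv2.GaussianBlur(cv2.resize(im,(u1-u0,v1-v0),interpolation=cv2.INTER_AREA)/255.,(0,0),.6)
def fit(parts,pose,z0,cams=('top','scene'),pad=14):
    D=[]
    for cam in cams:
        p=np.load(f'/tmp/{cam}.npz')['p'];c=proj(cam,np.array([[pose[0],pose[1],z0+.01]]))[0]
        r=int({'top':362,'scene':300}[cam]*np.abs(np.vstack(parts)[:,:2]).max())+pad
        w=[int(c[0])-r,int(c[1])-r,int(c[0])+r,int(c[1])+r];D.append((cam,w,cv2.GaussianBlur(alpha(p),(0,0),.6)[w[1]:w[3],w[0]:w[2]]))
    sc=np.array([1e-3,1e-3,.02]);pose=np.array(pose)
    f=lambda d:sum(((render(cam,parts,pose+d*sc,z0,w)-a)**2).sum() for cam,w,a in D)
    b=min((minimize(f,d0,method='Nelder-Mead',options=dict(initial_simplex=np.array(d0)+np.vstack([np.zeros(3),4*np.eye(3)]),xatol=.02,fatol=.01)) for d0 in([0,0,0],[3,-3,4],[-3,3,-4.])),key=lambda r:r.fun)
    return pose+b.x*sc,b.fun
E
python3 - <<'E'
from h import *
for n,parts,pose,w in(('keeper',KEEP,(.482,-.327,.42),0),('holder',HOLD,(.59,.055,.26),0)):
    for cams in(('top',),('scene',),('top','scene')):
        r,c=fit(parts,pose,0.,cams,pad=8);print(n,cams,r.round(4),np.degrees(r[2]).round(2),round(c,1))
P,W=cloud('top');S,WS=cloud('scene')
# heights
for c,w,(a,b) in(('top',W,(372,224)),('scene',WS,(188,167))):
    q=w[b-16:b+16,a-16:a+16].reshape(-1,3);q=q[q[:,2]>.02];print('grip',c,len(q),q.mean(0).round(4),q[:,2].max().round(4))
for n in('post','holder'):print(n)
q=W[170:200,222:260].reshape(-1,3);q=q[q[:,2]>.055];print('cap',len(q),np.median(q,0).round(4))
q=WS[185:225,250:290].reshape(-1,3);q=q[q[:,2]>.06];print('cap scene',len(q),np.median(q,0).round(4))
E
```

```text
keeper ('top',) [ 0.4952 -0.3216  0.4483] 25.69 8.2Traceback (most recent call last):
  File "<stdin>", line 4, in <module>
  File "h.py", line 54, in fit
    b=min((minimize(f,d0,method='Nelder-Mead',options=dict(initial_simplex=np.array(d0)+np.vstack([np.zeros(3),4*np.eye(3)]),xatol=.02,fatol=.01)) for d0 in([0,0,0],[3,-3,4],[-3,3,-4.])),key=lambda r:r.fun)
  File "h.py", line 54, in <genexpr>
    b=min((minimize(f,d0,method='Nelder-Mead',options=dict(initial_simplex=np.array(d0)+np.vstack([np.zeros(3),4*np.eye(3)]),xatol=.02,fatol=.01)) for d0 in([0,0,0],[3,-3,4],[-3,3,-4.])),key=lambda r:r.fun)
           ~~~~~~~~^^^^^^^^^^^^^^^^^^^^^^^^^^^^^^^^^^^^^^^^^^^^^^^^^^^^^^^^^^^^^^^^^^^^^^^^^^^^^^^^^^^^^^^^^^^^^^^^^^^^^^^^^^^^^^^^^^^^^^^^^^^^^^^
    res = _minimize_neldermead(fun, x0, args, callback, bounds=bounds,
                               **options)
    fxcc = func(xcc)
    fx = function(np.copy(x), *(wrapper_args + args))
  File "h.py", line 53, in <lambda>
    f=lambda d:sum(((render(cam,parts,pose+d*sc,z0,w)-a)**2).sum() for cam,w,a in D)
               ~~~^^^^^^^^^^^^^^^^^^^^^^^^^^^^^^^^^^^^^^^^^^^^^^^^^^^^^^^^^^^^^^^^^^
  File "h.py", line 53, in <genexpr>
    f=lambda d:sum(((render(cam,parts,pose+d*sc,z0,w)-a)**2).sum() for cam,w,a in D)
                     ~~~~~~^^^^^^^^^^^^^^^^^^^^^^^^^^
  File "h.py", line 43, in render
    m=(proj(cam,P)-[u0,v0]+.5)*k
       ~~~~^^^^^^^
  File "h.py", line 23, in proj
    i=manip.camera_info(cam);K=np.array(i['camera_matrix']);T=np.array(i['world_to_cam'])
ValueError: time passes only in moves, steps and waits
```

```bash
cat > /tmp/e.py <<'E'
s=open('h.py').read().replace("manip.camera_info(cam)","info(cam)")
s=s.replace("def snap(","import functools\n@functools.lru_cache(None)\ndef info(cam): return manip.camera_info(cam)\ndef snap(",1)
open('h.py','w').write(s)
E
python3 /tmp/e.py; cat > m.py <<'E'
from h import *
for n,parts,pose,w in(('keeper',KEEP,(.495,-.322,.44),0),('holder',HOLD,(.59,.055,.26),0)):
    for cams in(('top',),('scene',),('top','scene')):
        r,c=fit(parts,pose,0.,cams,pad=8);print(n,cams,r.round(4),np.degrees(r[2]).round(2),round(c,1))
P,W=cloud('top');S,WS=cloud('scene')
for c,w,(a,b) in(('top',W,(372,224)),('scene',WS,(188,167))):
    q=w[b-16:b+16,a-16:a+16].reshape(-1,3);q=q[q[:,2]>.02];print('grip',c,len(q),q.mean(0).round(4),q[:,2].max().round(4))
q=W[170:200,222:260].reshape(-1,3);q=q[q[:,2]>.055];print('cap',len(q),np.median(q,0).round(4))
q=WS[185:225,250:290].reshape(-1,3);q=q[q[:,2]>.06];print('cap scene',len(q),np.median(q,0).round(4))
print(manip.get_obs()['time_s'])
E
python3 m.py
```

```text
keeper ('top',) [ 0.4953 -0.3215  0.4514] 25.87 8.2
keeper ('scene',) [ 0.4934 -0.3227  0.4827] 27.65 51.8
keeper ('top', 'scene') [ 0.4949 -0.3218  0.4598] 26.35 61.4
holder ('top',) [0.5986 0.0589 0.2866] 16.42 3.8
holder ('scene',) [0.5948 0.0591 0.3018] 17.29 222.1
holder ('top', 'scene') [0.5974 0.0589 0.2908] 16.66 240.9
grip top 52 [ 0.4587 -0.3365  0.0394] 0.0482
grip scene 43 [ 0.4754 -0.3234  0.0376] 0.0484
cap 60 [0.5976 0.0596 0.0688]
cap scene 50 [0.6021 0.0626 0.0682]
0.6
```

Emit:
send_rows(
  motion=[
    [[0.5,-0.27,0.2,0,0,0],[0.94,-0.51,0.41,0,0,0],[0.94,-0.51,0.41,0,0,0],[0.94,-0.51,0.41,0,0,0],[0.94,-0.51,0.41,0,0,0],[0.94,-0.51,0.41,0,0,0],[0.94,-0.51,0.41,0,0,0],[0.4,-0.23,0.2,0,0,0],[0,0,0,0,0,0],[0,0,0,0,0,0]],
  ],
  gripper=50,
)

```text
time_s: 1.85
ee_pos: [0.4586, -0.3411, 0.1009]
eef_rot: [0.001, 0.974, 0.226, 0.0]
force: [-0.8, -0.3, 0.8]
gripper_width: 0.528
grasp_force: 0.0
```

```bash
cat > d.py <<'E'
import sys
from station import manip
import numpy as np
from scipy.spatial.transform import Rotation as R
# usage: d.py x y z yawdeg -> displacement in tool units
o=manip.get_obs();q=o['eef_rot'];r=R.from_quat([q[1],q[2],q[3],q[0]]);M=r.as_matrix()
print('t',o['time_s'],'pos',o['ee_pos'].round(4),'yaw',np.degrees(np.arctan2(M[1,0],M[0,0])).round(2),'zaxis',M[:,2].round(4),'F',o['force'].round(1),'M',o['moment'].round(2),'w',round(o['gripper_width']*95.1,1),'g',round(o['grasp_force'],1))
if len(sys.argv)>3:
    t=np.array(list(map(float,sys.argv[1:4])));y=np.radians(float(sys.argv[4]));c,s=np.cos(y),np.sin(y)
    G=np.array([[c,s,0],[s,-c,0],[0,0,-1]])
    print('shift',(M.T@(t-o['ee_pos'])/.04).round(3),'turn',np.degrees(R.from_matrix(M.T@G).as_rotvec()/10).round(3))
E
python3 d.py .4584 -.3394 .012 25.87
```

```text
t 1.85 pos [ 0.4586 -0.3411  0.1009] yaw 26.14 zaxis [ 6.0e-04 -1.1e-03 -1.0e+00] F [-0.8 -0.3  0.8] M [ 0.02  0.03 -0.03] w 50.2 g 0.0
shift [ 0.014 -0.042  2.224] turn [ 0.007 -0.     0.027]
```

Emit:
send_rows(
  motion=[
    [[0.01,-0.04,0.4,0,0,0.03],[0,0,0.5,0,0,0],[0,0,0.5,0,0,0],[0,0,0.5,0,0,0],[0,0,0.3,0,0,0],[0,0,0,0,0,0],[0,0,0,0,0,0]],
  ],
)

```text
time_s: 2.72
ee_pos: [0.4588, -0.339, 0.0129]
eef_rot: [0.0, 0.975, 0.224, 0.0]
force: [-0.1, 0.1, 0.4]
gripper_width: 0.526
grasp_force: 0.0
```

Emit:
send_rows(
  motion=[
    [[0,0,0,0,0,0],[0,0,0,0,0,0],[0,0,0,0,0,0],[0,0,0,0,0,0],[0,0,0,0,0,0],[0,0,0,0,0,0]],
  ],
  gripper=0,
  force=40,
)

```text
time_s: 3.48
ee_pos: [0.4583, -0.3386, 0.0124]
eef_rot: [0.0, 0.975, 0.224, 0.0]
force: [-0.4, 0.3, 0.9]
gripper_width: 0.125
grasp_force: 40.0
```

```bash
python3 d.py
```

```text
t 3.475 pos [ 0.4583 -0.3386  0.0124] yaw 25.88 zaxis [ 1.e-04 -1.e-04 -1.e+00] F [-0.4  0.3  0.9] M [-0.05  0.09  0.04] w 11.9 g 40.0
```

Emit:
send_rows(
  motion=[
    [[0,0,-0.25,0,0,0],[0,0,-0.6,0,0,0],[0,0,-0.8,0,0,0],[0,0,-0.6,0,0,0],[0,0,-0.25,0,0,0],[0,0,0,0,0,0]],
  ],
)

```text
time_s: 4.22
ee_pos: [0.4585, -0.3387, 0.1128]
eef_rot: [0.0, 0.975, 0.224, 0.0]
force: [-0.4, 0.0, -0.9]
gripper_width: 0.127
grasp_force: 40.0
```

```bash
python3 d.py .4873 .0261 .11 16.42
```

```text
t 4.225 pos [ 0.4585 -0.3387  0.1128] yaw 25.87 zaxis [ 8.e-04 -8.e-04 -1.e+00] F [-0.4  0.  -0.9] M [-0.02  0.02 -0.02] w 12.1 g 40.0
shift [ 4.628 -7.892  0.064] turn [ 0.006 -0.003  0.945]
```

Emit:
send_rows(
  motion=[
    [[0.23,-0.39,0,0,0,0],[0.463,-0.79,0,0,0,0],[0.463,-0.79,0,0,0,0],[0.463,-0.79,0,0,0,0],[0.463,-0.79,0,0,0,0],[0.463,-0.79,0,0,0,0],[0.463,-0.79,0,0,0,0],[0.463,-0.79,0,0,0,0],[0.463,-0.79,0,0,0,0],[0.463,-0.79,0,0,0,0],[0.23,-0.39,0,0,0,0],[0,0,0,0,0,0]],
  ],
)

```text
time_s: 5.72
ee_pos: [0.4863, 0.0272, 0.1114]
eef_rot: [-0.0, 0.974, 0.225, -0.001]
force: [0.3, -0.5, -0.8]
gripper_width: 0.124
grasp_force: 40.0
```

Emit:
send_rows(
  motion=[
    [[0,0,0.3,0,0,0.3],[0,0,0.5,0,0,0.35],[0,0,0.45,0,0,0.295],[0,0,0.15,0,0,0],[0,0,0,0,0,0],[0,0,0,0,0,0],[0,0,0,0,0,0]],
  ],
)

```text
time_s: 6.6
ee_pos: [0.4877, 0.0261, 0.0571]
eef_rot: [0.0, 0.99, 0.143, 0.001]
force: [-0.2, 0.2, -1.1]
gripper_width: 0.125
grasp_force: 40.0
```

```bash
python3 d.py .4873 .0261 .0324 16.42; python3 - <<'E'
from h import *
P,d=snap('top');S,_=snap('scene')
im=np.hstack([cv2.resize(P[150:250,195:295],(400,400),interpolation=2),cv2.resize(S[150:250,220:320],(400,400),interpolation=2)])
cv2.imwrite('pics/near.png',im[:,:,::-1])
E
```

```text
t 6.6 pos [0.4877 0.0261 0.0571] yaw 16.43 zaxis [ 1.5e-03 -1.0e-04 -1.0e+00] F [-0.2  0.2 -1.1] M [ 0.02  0.05 -0.03] w 11.9 g 40.0
shift [-0.011 -0.004  0.618] turn [ 0.003 -0.008  0.001]
```

View pics/near.png

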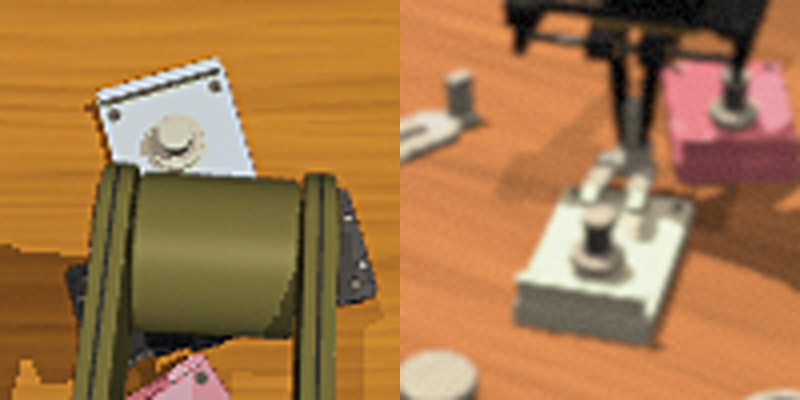

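Scene crop: the keeper sits level above the deck with its mouth facing the post at about (600,215), nothing touching. I'll lower it onto the deck by feel.

Emit:
send_rows(
  motion=[
    [[-0.01,-0.012,0.15,0,0,0],[0,0,0.2,0,0,0],[0,0,0.15,0,0,0],[0,0,0.06,0,0,0],[0,0,0,0,0,0],[0,0,0,0,0,0]],
  ],
)

```text
time_s: 7.45
ee_pos: [0.4868, 0.0265, 0.0341]
eef_rot: [0.0, 0.99, 0.143, 0.0]
force: [0.0, -0.1, -1.6]
gripper_width: 0.123
grasp_force: 40.0
```

Emit:
send_rows(
  motion=[
    [[0,0,0.0125,0,0,0],[0,0,0.0125,0,0,0],[0,0,0.0125,0,0,0]],
  ],
)

```text
time_s: 7.82
ee_pos: [0.4866, 0.0265, 0.0324]
eef_rot: [0.0, 0.99, 0.143, 0.0]
force: [0.6, -0.4, -1.7]
gripper_width: 0.124
grasp_force: 40.0
```

```bash
python3 d.py
```

```text
t 7.825 pos [0.4866 0.0265 0.0324] yaw 16.43 zaxis [ 1.e-04  0.e+00 -1.e+00] F [ 0.6 -0.4 -1.7] M [-0.01  0.07  0.05] w 11.8 g 40.0
```

Emit:
send_rows(
  motion=[
    [[0,0,0.01,0,0,0],[0,0,0,0,0,0]],
  ],
)

```text
time_s: 8.07
ee_pos: [0.4866, 0.0265, 0.0323]
eef_rot: [-0.0, 0.99, 0.143, -0.0]
force: [-2.9, -0.1, 3.1]
gripper_width: 0.123
grasp_force: 40.0
```

Emit:
send_rows(
  motion=[
    [[0,0,0.01,0,0,0],[0,0,0,0,0,0]],
  ],
)

```text
time_s: 8.32
ee_pos: [0.4866, 0.0265, 0.0323]
eef_rot: [-0.0, 0.99, 0.143, -0.0]
force: [-4.1, -0.3, 7.1]
gripper_width: 0.125
grasp_force: 40.0
```

```bash
python3 d.py
```

```text
t 8.325 pos [0.4866 0.0265 0.0323] yaw 16.42 zaxis [-4.e-04 -0.e+00 -1.e+00] F [-4.1 -0.3  7.1] M [-0.    0.68 -0.03] w 11.9 g 40.0
```

Emit:
send_rows(
  motion=[
    [[0,0,-0.028,0,0,0],[0.05,0,0,0,0,0],[0.1,0,0,0,0,0],[0.1,0,0,0,0,0],[0.1,0,0,0,0,0],[0.1,0,0,0,0,0],[0.05,0,0,0,0,0],[0,0,0,0,0,0]],
  ],
)

```text
time_s: 9.32
ee_pos: [0.5059, 0.0322, 0.0327]
eef_rot: [-0.0, 0.99, 0.143, 0.0]
force: [0.4, 0.1, -0.9]
gripper_width: 0.125
grasp_force: 40.0
```

```bash
cat > k.py <<'E'
from station import manip
import numpy as np,sys
from scipy.spatial.transform import Rotation as R
o=manip.get_obs();q=o['eef_rot'];M=R.from_quat([q[1],q[2],q[3],q[0]]).as_matrix()
a=np.radians(16.42);e=np.array([np.cos(a),np.sin(a)]);n=np.array([-e[1],e[0]])
d=o['ee_pos'][:2]-[.5986,.0595];F=o['force'];m=M.T@o['moment']
print('t %.2f kx %.1f lat %.2f z %.2f yaw %.2f pitch %.2f| push %.1f lat %.1f up %.1f tot %.1f | Mtool %s g %.0f w %.1f'%(o['time_s'],d@e*1e3+41,d@n*1e3,o['ee_pos'][2]*1e3,np.degrees(np.arctan2(M[1,0],M[0,0])),np.degrees(np.arcsin(M[:2,2]@e)),-F[:2]@e,F[:2]@n,F[2],np.linalg.norm(F),m.round(2),o['grasp_force'],o['gripper_width']*95.1))
E
python3 k.py
python3 - <<'E'
from h import *
S,_=snap('scene')
cv2.imwrite('pics/s2.png',cv2.resize(S[175:235,235:305],(700,600),interpolation=2)[:,:,::-1])
E
```

```text
t 9.32 kx -55.6 lat 0.02 z 32.68 yaw 16.43 pitch 0.00| push -0.4 lat -0.1 up -0.9 tot 1.0 | Mtool [-0.02 -0.09  0.05] g 40 w 11.8
```

View pics/s2.png

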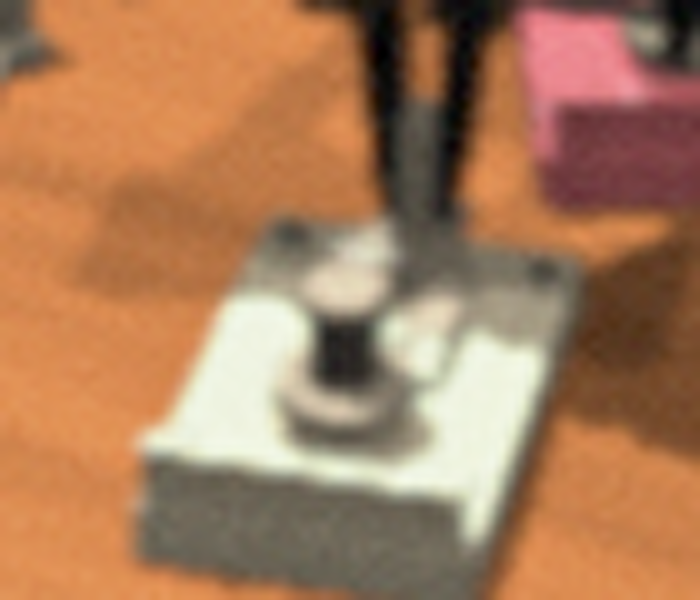

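The keeper's arms straddle the line of the post, with the tips just short of the head at about (340,400). On with small steps, watching the force.

Emit:
send_rows(
  motion=[
    [[0.035,0,0,0,0,0],[0.035,0,0,0,0,0],[0.035,0,0,0,0,0],[0.035,0,0,0,0,0],[0.035,0,0,0,0,0],[0.035,0,0,0,0,0]],
  ],
)

```text
time_s: 10.12
ee_pos: [0.5139, 0.0346, 0.0327]
eef_rot: [-0.0, 0.99, 0.143, 0.0]
force: [-0.8, -0.0, -1.6]
gripper_width: 0.125
grasp_force: 40.0
```

```bash
python3 k.py
```

```text
t 10.12 kx -47.3 lat 0.04 z 32.69 yaw 16.42 pitch 0.00| push 0.7 lat 0.2 up -1.6 tot 1.8 | Mtool [ 0.01 -0.07  0.01] g 40 w 11.8
```

Emit:
send_rows(
  motion=[
    [[0.025,0,0,0,0,0],[0.025,0,0,0,0,0],[0.025,0,0,0,0,0],[0,0,0,0,0,0]],
  ],
)

```text
time_s: 10.62
ee_pos: [0.5168, 0.0354, 0.0327]
eef_rot: [-0.0, 0.99, 0.143, 0.0]
force: [-0.2, -0.4, -1.2]
gripper_width: 0.124
grasp_force: 40.0
```

```bash
python3 k.py
```

```text
t 10.62 kx -44.3 lat 0.01 z 32.69 yaw 16.42 pitch 0.00| push 0.3 lat -0.3 up -1.2 tot 1.3 | Mtool [ 0.04 -0.02  0.07] g 40 w 11.8
```

Emit:
send_rows(
  motion=[
    [[0.02,0,0,0,0,0],[0.02,0,0,0,0,0],[0.02,0,0,0,0,0]],
  ],
)

```text
time_s: 11.0
ee_pos: [0.5191, 0.0361, 0.0327]
eef_rot: [0.0, 0.99, 0.143, 0.0]
force: [0.2, 0.1, -1.6]
gripper_width: 0.124
grasp_force: 40.0
```

```bash
python3 k.py
```

```text
t 11.00 kx -41.9 lat 0.04 z 32.71 yaw 16.42 pitch 0.00| push -0.2 lat 0.0 up -1.6 tot 1.6 | Mtool [-0.01 -0.06 -0.04] g 40 w 11.8
```

Emit:
send_rows(
  motion=[
    [[0.02,0,0,0,0,0],[0.02,0,0,0,0,0]],
  ],
)

```text
time_s: 11.25
ee_pos: [0.5206, 0.0366, 0.0327]
eef_rot: [-0.0, 0.99, 0.143, -0.0]
force: [0.3, 0.2, -0.9]
gripper_width: 0.123
grasp_force: 40.0
```

```bash
python3 k.py
```

```text
t 11.25 kx -40.3 lat 0.04 z 32.67 yaw 16.42 pitch -0.00| push -0.4 lat 0.1 up -0.9 tot 0.9 | Mtool [-0.   -0.07  0.03] g 40 w 11.7
```

Emit:
send_rows(
  motion=[
    [[0.02,0,0,0,0,0],[0.02,0,0,0,0,0]],
  ],
)

```text
time_s: 11.5
ee_pos: [0.5221, 0.037, 0.0327]
eef_rot: [-0.0, 0.99, 0.143, 0.0]
force: [-0.1, -0.5, -1.5]
gripper_width: 0.128
grasp_force: 40.0
```

```bash
python3 k.py
```

```text
t 11.50 kx -38.7 lat 0.03 z 32.69 yaw 16.42 pitch 0.00| push 0.2 lat -0.4 up -1.5 tot 1.6 | Mtool [ 0.   -0.1  -0.06] g 40 w 12.2
```

Emit:
send_rows(
  motion=[
    [[0.02,0,0,0,0,0],[0.02,0,0,0,0,0]],
  ],
)

```text
time_s: 11.75
ee_pos: [0.5231, 0.0374, 0.0324]
eef_rot: [-0.0, 0.99, 0.143, -0.001]
force: [-3.5, -0.8, 0.9]
gripper_width: 0.124
grasp_force: 40.0
```

```bash
python3 k.py
```

```text
t 11.75 kx -37.7 lat 0.14 z 32.44 yaw 16.43 pitch -0.08| push 3.5 lat 0.3 up 0.9 tot 3.7 | Mtool [ 0.02 -0.49 -0.04] g 40 w 11.8
```

Emit:
send_rows(
  motion=[
    [[0.02,0,0,0,0,0],[0.02,0,0,0,0,0]],
  ],
)

```text
time_s: 12.0
ee_pos: [0.5234, 0.0375, 0.0325]
eef_rot: [0.0, 0.99, 0.143, -0.002]
force: [-10.3, -2.3, 5.3]
gripper_width: 0.126
grasp_force: 40.0
```

```bash
python3 k.py
```

```text
t 12.00 kx -37.3 lat 0.15 z 32.54 yaw 16.45 pitch -0.27| push 10.5 lat 0.7 up 5.3 tot 11.8 | Mtool [ 0.04 -1.43 -0.1 ] g 40 w 12.0
```

Emit:
send_rows(
  motion=[
    [[0.01,0,-0.008,0,0,0],[0.01,0,0,0,0,0]],
  ],
)

```text
time_s: 12.25
ee_pos: [0.5236, 0.0375, 0.0327]
eef_rot: [0.0, 0.99, 0.143, -0.003]
force: [-10.6, -3.9, 5.6]
gripper_width: 0.124
grasp_force: 40.0
```

```bash
python3 k.py
```

```text
t 12.25 kx -37.2 lat 0.15 z 32.68 yaw 16.45 pitch -0.36| push 11.2 lat -0.8 up 5.6 tot 12.6 | Mtool [ 0.03 -1.71 -0.04] g 40 w 11.8
```

Emit:
send_rows(
  motion=[
    [[0.012,0,-0.004,0,0,0],[0.012,0,-0.004,0,0,0]],
  ],
)

```text
time_s: 12.5
ee_pos: [0.5237, 0.0376, 0.0328]
eef_rot: [0.0, 0.99, 0.143, -0.004]
force: [-13.1, -5.1, 5.8]
gripper_width: 0.128
grasp_force: 40.0
```

```bash
python3 k.py
```

```text
t 12.50 kx -37.0 lat 0.17 z 32.83 yaw 16.46 pitch -0.48| push 14.0 lat -1.2 up 5.8 tot 15.2 | Mtool [-0.07 -2.06  0.02] g 40 w 12.2
```

Emit:
send_rows(
  motion=[
    [[0.01,0,-0.004,0,0,0],[0.01,0,-0.004,0,0,0]],
  ],
)

```text
time_s: 12.75
ee_pos: [0.5238, 0.0377, 0.0329]
eef_rot: [0.0, 0.99, 0.143, -0.005]
force: [-14.0, -5.4, 7.9]
gripper_width: 0.127
grasp_force: 40.0
```

```bash
python3 k.py
```

```text
t 12.75 kx -36.9 lat 0.19 z 32.94 yaw 16.46 pitch -0.58| push 15.0 lat -1.3 up 7.9 tot 16.9 | Mtool [-0.12 -2.36  0.05] g 40 w 12.1
```

Emit:
send_rows(
  motion=[
    [[0.01,0,-0.01,0,0.03,0],[0.01,0,-0.005,0,0.03,0]],
  ],
)

```text
time_s: 13.0
ee_pos: [0.524, 0.0378, 0.0324]
eef_rot: [-0.0, 0.99, 0.143, -0.0]
force: [-11.0, -5.4, 2.5]
gripper_width: 0.12
grasp_force: 40.0
```

```bash
python3 k.py
```

```text
t 13.00 kx -36.7 lat 0.33 z 32.43 yaw 16.45 pitch -0.02| push 12.1 lat -2.1 up 2.5 tot 12.5 | Mtool [-0.3  -2.19  0.05] g 40 w 11.5
```

Emit:
send_rows(
  motion=[
    [[0.012,0,-0.004,0,0,0],[0.012,0,-0.004,0,0,0]],
  ],
)

```text
time_s: 13.25
ee_pos: [0.5241, 0.038, 0.0325]
eef_rot: [-0.0, 0.99, 0.143, -0.001]
force: [-14.2, -5.4, 4.1]
gripper_width: 0.125
grasp_force: 40.0
```

```bash
python3 k.py
```

```text
t 13.25 kx -36.5 lat 0.39 z 32.52 yaw 16.46 pitch -0.14| push 15.2 lat -1.1 up 4.1 tot 15.8 | Mtool [-0.26 -2.55  0.1 ] g 40 w 11.9
```

Emit:
send_rows(
  motion=[
    [[0.012,0,-0.004,0,0.01,0],[0.012,0,-0.004,0,0.01,0]],
  ],
)

```text
time_s: 13.5
ee_pos: [0.5246, 0.0382, 0.0324]
eef_rot: [-0.001, 0.99, 0.143, -0.0]
force: [-13.3, -5.0, 3.0]
gripper_width: 0.12
grasp_force: 40.0
```

```bash
python3 k.py
```

```text
t 13.50 kx -36.0 lat 0.50 z 32.42 yaw 16.45 pitch 0.00| push 14.2 lat -1.0 up 3.0 tot 14.5 | Mtool [-0.25 -2.66  0.17] g 40 w 11.4
```

Emit:
send_rows(
  motion=[
    [[0.015,0,-0.003,0,0.01,0],[0.015,0,-0.003,0,0.01,0]],
  ],
)

```text
time_s: 13.75
ee_pos: [0.5248, 0.0384, 0.0323]
eef_rot: [-0.001, 0.99, 0.143, 0.0]
force: [-15.7, -5.5, 4.3]
gripper_width: 0.125
grasp_force: 40.0
```

```bash
python3 k.py
```

```text
t 13.75 kx -35.7 lat 0.61 z 32.35 yaw 16.46 pitch 0.07| push 16.6 lat -0.9 up 4.3 tot 17.2 | Mtool [-0.31 -3.12  0.18] g 40 w 11.9
```

Emit:
send_rows(
  motion=[
    [[0.012,0,-0.004,0,0.01,0],[0.012,0,-0.004,0,0.01,0]],
  ],
)

```text
time_s: 14.0
ee_pos: [0.5252, 0.0385, 0.0324]
eef_rot: [-0.001, 0.99, 0.143, 0.002]
force: [-16.2, -6.2, 2.8]
gripper_width: 0.122
grasp_force: 40.0
```

```bash
python3 k.py
```

```text
t 14.00 kx -35.3 lat 0.64 z 32.36 yaw 16.47 pitch 0.19| push 17.2 lat -1.4 up 2.8 tot 17.5 | Mtool [-0.39 -3.44  0.18] g 40 w 11.6
```

Emit:
send_rows(
  motion=[
    [[0.012,0.002,-0.003,0,0,0],[0.012,0.002,-0.003,0,0,0]],
  ],
)

```text
time_s: 14.25
ee_pos: [0.527, 0.0391, 0.0324]
eef_rot: [-0.002, 0.99, 0.143, 0.003]
force: [-5.2, -0.7, -4.8]
gripper_width: 0.123
grasp_force: 40.0
```

```bash
python3 k.py
```

```text
t 14.25 kx -33.5 lat 0.67 z 32.41 yaw 16.44 pitch 0.36| push 5.2 lat 0.7 up -4.8 tot 7.1 | Mtool [ 0.02 -1.28 -0.05] g 40 w 11.7
```

Emit:
send_rows(
  motion=[
    [[0.012,0.002,-0.003,0,0.005,0],[0.012,0.002,-0.003,0,0.005,0]],
  ],
)

```text
time_s: 14.5
ee_pos: [0.532, 0.0402, 0.0342]
eef_rot: [-0.002, 0.99, 0.143, 0.009]
force: [-3.9, -1.1, -6.8]
gripper_width: 0.122
grasp_force: 40.0
```

```bash
python3 k.py
```

```text
t 14.50 kx -28.3 lat 0.32 z 34.18 yaw 16.43 pitch 1.03| push 4.0 lat 0.1 up -6.8 tot 7.9 | Mtool [ 0.07 -1.16 -0.  ] g 40 w 11.6
```

Emit:
send_rows(
  motion=[
    [[0,0,0.015,0,-0.05,0],[0,0,0.015,0,-0.05,0],[0,0,0,0,0,0]],
  ],
)

```text
time_s: 14.88
ee_pos: [0.5342, 0.0404, 0.0347]
eef_rot: [-0.0, 0.99, 0.143, 0.002]
force: [-3.6, -0.1, -7.9]
gripper_width: 0.121
grasp_force: 40.0
```

```bash
python3 k.py
```

```text
t 14.88 kx -26.1 lat -0.17 z 34.71 yaw 16.44 pitch 0.27| push 3.5 lat 0.9 up -7.9 tot 8.7 | Mtool [ 0.17 -1.12 -0.1 ] g 40 w 11.5
```

Emit:
send_rows(
  motion=[
    [[0,0,0.025,0,-0.02,0],[0,0,0.025,0,0,0],[0,0,0,0,0,0]],
  ],
)

```text
time_s: 15.25
ee_pos: [0.5346, 0.0403, 0.033]
eef_rot: [-0.0, 0.99, 0.143, 0.001]
force: [-3.1, -0.4, -6.3]
gripper_width: 0.127
grasp_force: 40.0
```

```bash
python3 k.py
```

```text
t 15.25 kx -25.8 lat -0.32 z 33.03 yaw 16.42 pitch 0.15| push 3.1 lat 0.5 up -6.3 tot 7.0 | Mtool [ 0.25 -0.87 -0.09] g 40 w 12.0
```

Emit:
send_rows(
  motion=[
    [[0,0,0.012,0,-0.01,0],[0,0,0.01,0,0,0],[0,0,0,0,0,0]],
  ],
)

```text
time_s: 15.62
ee_pos: [0.5346, 0.0403, 0.0324]
eef_rot: [-0.0, 0.99, 0.143, 0.0]
force: [-4.4, -0.0, -3.4]
gripper_width: 0.124
grasp_force: 40.0
```

```bash
python3 k.py
```

```text
t 15.62 kx -25.8 lat -0.34 z 32.41 yaw 16.42 pitch 0.05| push 4.2 lat 1.2 up -3.4 tot 5.5 | Mtool [ 0.35 -0.85 -0.05] g 40 w 11.8
```

Emit:
send_rows(
  motion=[
    [[0.025,0,0,0,0,0],[0.025,0,0,0,0,0],[0.025,0,0,0,0,0]],
  ],
)

```text
time_s: 16.0
ee_pos: [0.5372, 0.0407, 0.0325]
eef_rot: [0.0, 0.99, 0.143, -0.0]
force: [-5.2, -1.9, -0.9]
gripper_width: 0.124
grasp_force: 40.0
```

```bash
python3 k.py
```

```text
t 16.00 kx -23.2 lat -0.69 z 32.46 yaw 16.42 pitch -0.02| push 5.5 lat -0.4 up -0.9 tot 5.6 | Mtool [ 0.16 -1.06 -0.02] g 40 w 11.8
```

Emit:
send_rows(
  motion=[
    [[0.02,0,0,0,0,0],[0.02,0,0,0,0,0]],
  ],
)

```text
time_s: 16.25
ee_pos: [0.5388, 0.0411, 0.0324]
eef_rot: [0.0, 0.99, 0.143, 0.0]
force: [-4.7, -1.5, -2.1]
gripper_width: 0.123
grasp_force: 40.0
```

```bash
python3 k.py
```

```text
t 16.25 kx -21.5 lat -0.77 z 32.45 yaw 16.42 pitch -0.00| push 5.0 lat -0.1 up -2.1 tot 5.4 | Mtool [ 0.1  -1.09 -0.03] g 40 w 11.7
```

Emit:
send_rows(
  motion=[
    [[0.02,-0.008,0,0,0,0],[0.02,-0.008,0,0,0,0],[0.02,0,0,0,0,0]],
  ],
)

```text
time_s: 16.62
ee_pos: [0.541, 0.0421, 0.0324]
eef_rot: [0.001, 0.99, 0.143, 0.0]
force: [-5.2, -2.5, -3.0]
gripper_width: 0.121
grasp_force: 40.0
```

```bash
python3 k.py
```

```text
t 16.62 kx -19.2 lat -0.39 z 32.45 yaw 16.42 pitch -0.01| push 5.7 lat -0.9 up -3.0 tot 6.5 | Mtool [-0.1  -1.11  0.03] g 40 w 11.5
```

Emit:
send_rows(
  motion=[
    [[0.025,0,0,0,0,0],[0.025,0,0,0,0,0],[0.025,0,0,0,0,0]],
  ],
)

```text
time_s: 17.0
ee_pos: [0.5438, 0.0431, 0.0325]
eef_rot: [0.001, 0.99, 0.143, -0.0]
force: [-4.9, -1.6, -2.3]
gripper_width: 0.126
grasp_force: 40.0
```

```bash
python3 k.py
```

```text
t 17.00 kx -16.2 lat -0.29 z 32.47 yaw 16.42 pitch -0.01| push 5.2 lat -0.2 up -2.3 tot 5.7 | Mtool [ 0.   -1.08 -0.01] g 40 w 12.0
```

Smooth riding. Continuing.

Emit:
send_rows(
  motion=[
    [[0.025,0,0,0,0,0],[0.025,0,0,0,0,0],[0.025,0,0,0,0,0]],
  ],
)

```text
time_s: 17.38
ee_pos: [0.5467, 0.0439, 0.0324]
eef_rot: [0.001, 0.99, 0.143, 0.0]
force: [-4.6, -2.2, -1.5]
gripper_width: 0.127
grasp_force: 40.0
```

```bash
python3 k.py
```

```text
t 17.38 kx -13.2 lat -0.25 z 32.45 yaw 16.42 pitch -0.01| push 5.0 lat -0.9 up -1.5 tot 5.3 | Mtool [ 0.03 -1.08 -0.01] g 40 w 12.1
```

Emit:
send_rows(
  motion=[
    [[0.025,0,0,0,0,0],[0.025,0,0,0,0,0],[0.025,0,0,0,0,0]],
  ],
)

```text
time_s: 17.75
ee_pos: [0.5496, 0.0448, 0.0325]
eef_rot: [0.001, 0.99, 0.143, 0.0]
force: [-4.3, -2.8, -1.8]
gripper_width: 0.125
grasp_force: 40.0
```

```bash
python3 k.py
```

```text
t 17.75 kx -10.2 lat -0.25 z 32.45 yaw 16.42 pitch -0.01| push 4.9 lat -1.5 up -1.8 tot 5.5 | Mtool [ 0.   -1.1  -0.04] g 40 w 11.9
```

Emit:
send_rows(
  motion=[
    [[0.025,0,0,0,0,0],[0.025,0,0,0,0,0],[0.025,0,0,0,0,0]],
  ],
)

```text
time_s: 18.12
ee_pos: [0.5525, 0.0456, 0.0325]
eef_rot: [0.001, 0.99, 0.143, -0.0]
force: [-5.3, -1.2, -1.9]
gripper_width: 0.124
grasp_force: 40.0
```

```bash
python3 k.py
```

```text
t 18.12 kx -7.2 lat -0.29 z 32.47 yaw 16.42 pitch -0.01| push 5.4 lat 0.3 up -1.9 tot 5.8 | Mtool [-0.02 -1.12 -0.01] g 40 w 11.8
```

Emit:
send_rows(
  motion=[
    [[0.025,0,0,0,0,0],[0.025,0,0,0,0,0],[0.025,0,0,0,0,0]],
  ],
)

```text
time_s: 18.5
ee_pos: [0.5559, 0.0469, 0.0324]
eef_rot: [0.0, 0.99, 0.143, 0.001]
force: [-3.5, -2.2, -2.2]
gripper_width: 0.122
grasp_force: 40.0
```

```bash
python3 k.py
```

```text
t 18.50 kx -3.5 lat 0.01 z 32.40 yaw 16.42 pitch 0.07| push 3.9 lat -1.1 up -2.2 tot 4.7 | Mtool [-0.1  -0.85 -0.01] g 40 w 11.6
```

Force falling. On in small steps to the home stop.

Emit:
send_rows(
  motion=[
    [[0.02,0,0,0,0,0],[0.02,0,0,0,0,0]],
  ],
)

```text
time_s: 18.75
ee_pos: [0.5567, 0.0473, 0.0324]
eef_rot: [0.0, 0.99, 0.143, -0.0]
force: [-5.0, -2.5, -0.4]
gripper_width: 0.126
grasp_force: 40.0
```

```bash
python3 k.py
```

```text
t 18.75 kx -2.7 lat 0.10 z 32.41 yaw 16.42 pitch -0.03| push 5.5 lat -1.0 up -0.4 tot 5.6 | Mtool [-0.12 -0.99  0.05] g 40 w 11.9
```

Emit:
send_rows(
  motion=[
    [[0.015,0,0,0,0,0],[0.015,0,0,0,0,0]],
  ],
)

```text
time_s: 19.0
ee_pos: [0.5578, 0.0476, 0.0324]
eef_rot: [0.0, 0.99, 0.143, -0.0]
force: [-5.5, -2.8, 0.9]
gripper_width: 0.121
grasp_force: 40.0
```

```bash
python3 k.py
```

```text
t 19.00 kx -1.5 lat 0.15 z 32.43 yaw 16.42 pitch -0.03| push 6.0 lat -1.1 up 0.9 tot 6.2 | Mtool [ 0.02 -1.05  0.03] g 40 w 11.5
```

Emit:
send_rows(
  motion=[
    [[0.015,0,0,0,0,0],[0.015,0,0,0,0,0]],
  ],
)

```text
time_s: 19.25
ee_pos: [0.5587, 0.048, 0.0324]
eef_rot: [0.0, 0.99, 0.143, -0.001]
force: [-7.7, -1.4, 2.4]
gripper_width: 0.124
grasp_force: 40.0
```

```bash
python3 k.py
```

```text
t 19.25 kx -0.5 lat 0.20 z 32.42 yaw 16.43 pitch -0.07| push 7.8 lat 0.8 up 2.4 tot 8.2 | Mtool [-0.01 -1.23  0.03] g 40 w 11.8
```

Emit:
send_rows(
  motion=[
    [[0.01,0,0,0,0,0],[0.01,0,0,0,0,0]],
  ],
)

```text
time_s: 19.5
ee_pos: [0.5587, 0.048, 0.0325]
eef_rot: [0.0, 0.99, 0.143, -0.002]
force: [-10.0, -3.6, 4.6]
gripper_width: 0.125
grasp_force: 40.0
```

```bash
python3 k.py
```

```text
t 19.50 kx -0.5 lat 0.21 z 32.51 yaw 16.44 pitch -0.18| push 10.6 lat -0.6 up 4.6 tot 11.6 | Mtool [-0.   -1.7   0.03] g 40 w 11.9
```

Emit:
send_rows(
  motion=[
    [[0.012,0,-0.006,0,0.01,0],[0.012,0,-0.006,0,0.01,0]],
  ],
)

```text
time_s: 19.75
ee_pos: [0.5588, 0.048, 0.0324]
eef_rot: [0.0, 0.99, 0.143, -0.001]
force: [-12.1, -4.3, 2.5]
gripper_width: 0.121
grasp_force: 40.0
```

```bash
python3 k.py
```

```text
t 19.75 kx -0.4 lat 0.23 z 32.45 yaw 16.44 pitch -0.09| push 12.8 lat -0.7 up 2.5 tot 13.1 | Mtool [-0.18 -1.94 -0.02] g 40 w 11.5
```

Emit:
send_rows(
  motion=[
    [[0.012,0,-0.004,0,0.01,0],[0.012,0,-0.004,0,0.01,0]],
  ],
)

```text
time_s: 20.0
ee_pos: [0.5589, 0.0481, 0.0324]
eef_rot: [-0.0, 0.99, 0.143, -0.0]
force: [-12.8, -5.9, 2.9]
gripper_width: 0.127
grasp_force: 40.0
```

```bash
python3 k.py
python3 - <<'E'
from h import *
S,_=snap('scene')
cv2.imwrite('pics/s3.png',cv2.resize(S[175:235,235:305],(700,600),interpolation=2)[:,:,::-1])
E
```

```text
t 20.00 kx -0.4 lat 0.26 z 32.38 yaw 16.45 pitch -0.02| push 14.0 lat -2.0 up 2.9 tot 14.4 | Mtool [-0.23 -2.33  0.  ] g 40 w 12.0
```

View pics/s3.png

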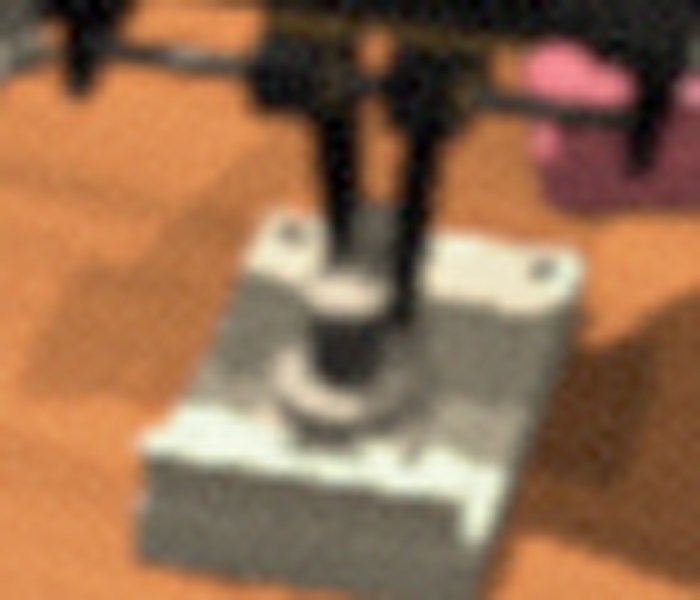

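The keeper stops steeply at x ≈ -0.4 mm and the picture shows the tips past the head, around (410,455). I'll relax the push, release and retreat upward.

Emit:
send_rows(
  motion=[
    [[-0.03,0,0,0,0,0],[-0.03,0,0,0,0,0],[-0.03,0,0,0,0,0],[0,0,0,0,0,0]],
  ],
)

```text
time_s: 20.55
ee_pos: [0.5587, 0.048, 0.0327]
eef_rot: [-0.0, 0.99, 0.143, 0.004]
force: [-0.6, -1.7, -6.3]
gripper_width: 0.121
grasp_force: 40.0
```

```bash
python3 k.py
```

```text
t 20.55 kx -0.6 lat 0.27 z 32.74 yaw 16.42 pitch 0.48| push 1.1 lat -1.4 up -6.3 tot 6.6 | Mtool [-0.17 -0.33  0.07] g 40 w 11.5
```

Emit:
send_rows(
  motion=[
    [[0.01,0,0.01,0,-0.04,0],[0.01,0,0.005,0,0,0],[0,0,0,0,0,0]],
  ],
)

```text
time_s: 20.92
ee_pos: [0.5587, 0.048, 0.0324]
eef_rot: [0.0, 0.99, 0.143, -0.0]
force: [-4.4, -1.7, -0.7]
gripper_width: 0.124
grasp_force: 40.0
```

```bash
python3 k.py
```

```text
t 20.93 kx -0.5 lat 0.26 z 32.42 yaw 16.43 pitch -0.06| push 4.7 lat -0.4 up -0.7 tot 4.8 | Mtool [-0.19 -0.92  0.04] g 40 w 11.8
```

Emit:
send_rows(
  motion=[
    [[0,0,0,0,0,0],[0,0,0,0,0,0],[0,0,0,0,0,0],[0,0,0,0,0,0],[0,0,0,0,0,0]],
  ],
  gripper=36,
)

```text
time_s: 21.55
ee_pos: [0.559, 0.0482, 0.0322]
eef_rot: [-0.0, 0.99, 0.143, 0.0]
force: [-1.1, 0.2, -0.5]
gripper_width: 0.378
grasp_force: 0.0
```

```bash
python3 k.py
```

```text
t 21.55 kx -0.1 lat 0.35 z 32.22 yaw 16.42 pitch 0.02| push 1.0 lat 0.5 up -0.5 tot 1.2 | Mtool [ 0.    0.04 -0.04] g 0 w 36.0
```

Free. Rising straight up, then moving back so the top camera can see.

Emit:
send_rows(
  motion=[
    [[0,0,-0.2,0,0,0],[0,0,-0.6,0,0,0],[0,0,-0.9,0,0,0],[0,0,-0.9,0,0,0],[0,0,-0.9,0,0,0],[0,0,-0.6,0,0,0],[0,0,-0.2,0,0,0]],
  ],
)

```text
time_s: 22.42
ee_pos: [0.5599, 0.0482, 0.2068]
eef_rot: [0.0, 0.99, 0.143, 0.002]
force: [-0.8, 0.3, -0.6]
gripper_width: 0.376
grasp_force: 0.0
```

Emit:
send_rows(
  motion=[
    [[0,0.4,0,0,0,0],[0,0.8,0,0,0,0],[0,1,0,0,0,0],[0,1,0,0,0,0],[0,1,0,0,0,0],[0,1,0,0,0,0],[0,1,0,0,0,0],[0,0.8,0,0,0,0],[0,0.4,0,0,0,0],[0,0,0,0,0,0]],
  ],
)

```text
time_s: 23.68
ee_pos: [0.642, -0.2366, 0.2026]
eef_rot: [-0.001, 0.99, 0.142, -0.001]
force: [-0.3, 0.0, 0.5]
gripper_width: 0.381
grasp_force: 0.0
```

```bash
python3 k.py
python3 - <<'E'
from h import *
P,_=snap('top');S,_=snap('scene')
z=.03
i=np.hstack([cv2.resize(P[150:250,195:295],(400,400),interpolation=2),cv2.resize(S[175:235,235:295],(400,400),interpolation=2)])
cv2.imwrite('pics/end.png',i[:,:,::-1])
_,W=cloud('top')
q=W[170:215,222:265].reshape(-1,3);g=q[(q[:,2]>.052)]
a=np.radians(16.42);e=np.array([np.cos(a),np.sin(a)]);d=(g[:,:2]-[.5986,.0589])@e
print('grip x',d[d<-.025].round(3), 'z',g[d<-.025,2].round(3))
E
```

```text
t 23.68 kx -1.1 lat -296.26 z 202.58 yaw 16.34 pitch -0.10| push 0.2 lat 0.1 up 0.5 tot 0.6 | Mtool [ 0.01 -0.03 -0.01] g 0 w 36.2
grip x [-0.032 -0.033 -0.034 -0.034 -0.035 -0.036 -0.036 -0.037 -0.037 -0.038
 -0.039 -0.04  -0.04  -0.041 -0.042 -0.043 -0.043 -0.044 -0.045 -0.045
 -0.045 -0.046 -0.047 -0.048 -0.048 -0.048 -0.049 -0.05  -0.051 -0.051
 -0.051 -0.051] z [0.066 0.065 0.064 0.063 0.063 0.067 0.066 0.068 0.064 0.06  0.064 0.064
 0.063 0.065 0.066 0.065 0.067 0.065 0.067 0.064 0.064 0.065 0.067 0.065
 0.063 0.065 0.063 0.064 0.066 0.061 0.058 0.056]
```

View pics/end.png

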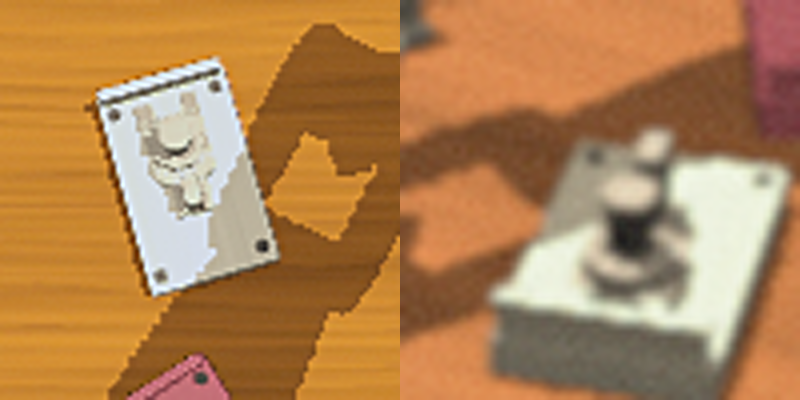

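Both arms stick out beyond the head at (145,112) and (193,105). The grip block spans x = -51 to -32 mm from the post, which matches home.

```bash
python3 -c "
from station import manip
print(manip.close_job())"
```

```text
the job is handed in; nothing more can be done
None
```

The keeper is fully home round the post of the grey holder and released, both humps past the head; the highest force I read on the way in was about 17.5 N (sampled between moves), and the job was handed in at about 24 s.

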